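# Bolt the embossing frame shut

### The arm

A 6-joint arm with a two-finger parallel gripper is mounted at the origin on the work surface. World frame = base frame: x ahead of the robot, y to its left, z up, the work surface at z = 0. Lengths are in mm, angles in rad, forces in N, time in s.
With the tool pointing down it reaches from about 350 to 775 mm from the base axis. Payload 7.3 kg.
Tool frame: the origin (TCP) lies between the finger pads; the fingertips stand 25 mm ahead of it and the grasp point (between the pads) lies 6 mm ahead of it; z points along the fingers, y is the line along which they close (so a half turn about z gives the same grasp; the last joint's range is limited). The gripper opens to 92 mm and grips with 3 to 60 N. Pads are 19 mm wide; open, the fingers measure 130 mm over their backs; the gripper's body (75 mm by 190 mm) begins 47 mm behind the grasp point.
Start: joints at [1.1, 0.342, 1.524, -0, 1.275, -0.146], TCP at [167.522, 497.573, 251.741] pointing down, gripper open.
Joint ranges: [-2.53, 2.53], [-0.77, 2.02], [0.04, 2.7], [-1, 4.14], [0.28, 2.66], [-3.11, 3.11]. Speed limits (rad/s): [2.57, 2.57, 3.14, 3.14, 3.14, 3.14].

### API

Orientations are given as [roll, pitch, yaw] about the fixed x, y, z axes, in that order (R = Rz(yaw) Ry(pitch) Rx(roll)).
In Python, from plant import bot gives the robot as it stands.
- The arm moves only by the tool play_rows, never from a script. Its argument "commands" is a list of rows, each an object of numbers: "x", "y", "z": the shift along the tool's x, y, z in m; "twist": the turn about the tool's z in degrees. In form: [{"x": .., "y": .., "z": .., "twist": ..}, ...]. A call has exactly 8 rows; each row is the pose to reach, as a shift and turn from the pose commanded when the call began, along the tool's axes at that moment; what a row does not reach only later rows make up. A row lasts 1/10 s, in which the tool goes at most 50 mm and 8.59 degrees, less where a joint would pass 70% of its speed; a pose out of reach is approached as far as the arm can. A call with a gripper value outside its range is refused whole. "jaw" is the closure, from 0 (fully open) to 1 (shut), set as the call begins (left out, the last holds). The fingers move at their own pace and stop on an object; the grip force is fixed at half the most. Time passes only in rows, so rows that repeat a pose let the fingers close, or fill a call up. It gives the time, the measured TCP pose, the force, the opening and the grip force at its end, in the units of the state.
- bot.get_obs(): the state, without advancing time (a new reading comes with each control period).
- bot.capture(name): name is "scene" or "top" or "wrist"; returns a dict with "pixels" (480x640x3 uint8, red, green, blue), "fx", "fy", "cx", "cy" (pixels), "k1" (the pictures are not rectified: a ray, as slopes to the right and down, at radius r is drawn at 1 + k1 r^2 times it, then the intrinsics apply), "eye" and "rotation" of the camera in the world. Camera axes: x right, y down, z forward; pixel columns grow to the right and rows downward; lengths in mm; the calibration is good to about 2 mm. A picture is of the moment at which its call begins. There is no depth.
- bot.close_job(): hands the job in; it is judged then, once.
The state is a dict: "time": time; "joint_positions": joint angles; "dq": joint speeds; "tau": joint torques, N m; "tool_pos": TCP position; "tcp_rot": TCP orientation; "contact_force": force on the tool from outside, world axes, zero at the start; "moment": the same for the moment, N m; "grip_width": finger opening in mm; "finger_force": force on a finger pad.
Only numpy, scipy, OpenCV 4.12 (cv2) and the standard library are available. Lean on these libraries where they do the work, as an engineer would, in place of code of your own. Each camera call takes 0.05 s, during which the arm holds its last target. There are 200 camera calls.

### The job

Lock the foil-embossing frame shut: press the sprung catch bar beside the bolt down with one fingertip and, keeping it down, push the bolt's upright thumb tab away with the other fingertip until the bolt is fully home through the staple on the frame. Then let the catch spring back up and draw the hand clear. Only press and push: grip and lift nothing, do not force or squeeze the lock, and leave the jars, cap, cup, bottle, brush and pouch where they stand.

Things in the scene. Friction and masses are not known exactly. Their poses are not given: they have to be found in the camera images.
- board: Plywood embossing board, 390x300x18 mm, fixed; place and yaw vary. Origin on the table under the middle of the lock; +x points from lock to framed foil (the way the bolt slides home), y left, z up. It spans x -120..270, y -150..150 mm. Lock plate x -102..63, y -60..60, top at z 21. On it, along x: the bolt on y -32, the catch bar on y +32 mm. Other lock parts are under 43 mm high.
- bolt (a joint): Bolt travel along board +x (m): 0 to 0.002 drawn back (start), 0.048 fully home at its stop. 2.5 N friction, no spring. Its five comb teeth, 12 mm apart, hit the catch's pin within 5 mm unless the catch is 5 mm or more down; if the catch is let go midway the pin rises between two teeth and stops the bolt again. When home, the rising pin locks it.
- catch (a joint): How far the catch bar is pressed down (m): 0 up, 0.009 hard stop. The bolt is free from 0.0045 on; about 0.007 is right. It moves straight down wherever along the bar it is pressed; its spring pushes back with 2 N at first, 6 N at the stop.
- tab_back (a point): On the rear face (faces board -x, square to x: the face to push) of the bolt's upright steel thumb tab, 24 mm wide in y, 8 thick in x, top 78 mm above the table, 14 mm above this point; foot on the bolt bar, whose top is at 40 mm. At board x -34, y -32, z 64 mm when drawn back; moves with the bolt. Behind the tab it is free down to 43 mm above the table.
- catch_top (a point): Middle of the flat top of the catch bar, a steel bar 115 mm long in board x, 18 mm wide in y, top 58 mm above the table when up. At board x -22.5, y +32 mm; moves down with the catch. A fingertip may slide along the bar while holding it down.
- staple (a point): Centre of the near mouth of the steel staple on the frame's front rail that the bolt enters; board x 85.5, y -32, z 34 mm; the staple is 47 mm high. The aluminium frame lies at board x 80..270, up to 27 mm high (rear hinges 32).
- dark_jar: Small dark glass paint jar, 42 mm wide, 66 mm high, on the board left of the catch (board x -65 to -30, y 105 to 118 mm). A bystander: leave it. Origin at the middle of its underside.
- amber_jar: Small amber paint jar, 42 mm wide, 62 mm high, on the board right of the bolt (board x -50 to 0, y -120 to -107 mm). A bystander: leave it. Origin at the middle of its underside.
- jar_cap: Black screw cap, 34 mm wide, 14 mm high, lying on the board (board x 30 to 55, y 105 to 120 mm). A bystander: leave it. Origin at the middle of its underside.
- squeeze_bottle: Black paint bottle, 48 mm wide, 135 mm high, on the table left of the board (board y 205 to 240 mm). A bystander: leave it. Origin at the middle of its underside.
- water_cup: Pale cup, 72 mm wide, 95 mm high, on the table right of the board (board y -250 to -215 mm). A bystander: leave it. Origin at the middle of its underside.
- brush: Paint brush, 170 mm long, lying on the table right of the board. A bystander: leave it. Origin at the underside of its middle.
- pouch: Black pencil pouch, 120 x 75 x 24 mm, on the table left of the board. A bystander: leave it. Origin at the middle of its underside.

How it is judged:
By the outcome, as a careful person would: the job done as asked, in the order asked, and still so for the second after the job is handed in, with the robot touching nothing.
It also fails if it takes over 42 s, if anything falls off the work surface, if the arm or the gripper's body presses on something with over 40 N, if the wrist force passes 120 N, or if a joint passes its speed limit or range.

## Working session

There is one attempt and no reset: what is moved stays moved. The work goes in short steps, Python scripts to look and compute and a tool call to move; the robot and the scene stay as the last step left them, time stands still between calls to the robot, and variables do not carry over. Pictures are saved under pics/ and viewed, at most 10 in all, crops included, and the job is handed in when it is done.

Besides the shell and the picture viewer there is one more tool, called as a command line: name --argument value ..., lists and objects as JSON in quotes. play_rows: Moves the arm, as the interface text tells. Its arguments: {"type":"object","properties":{"commands":{"type":"array"},"jaw":{"type":"number"}},"required":["commands"]}

```bash
mkdir -p pics; ls; python3 - <<'E'
from plant import bot
import cv2,pickle
for n in("top","scene"):
    c=bot.capture(n);cv2.imwrite(f"pics/{n}0.png",c["pixels"][:,:,::-1]);pickle.dump(c,open(n+".pkl","wb"))
    print(n,{k:v for k,v in c.items() if k!="pixels"})
print(bot.get_obs())
E
```

```text
pics
top {'fx': 434.2837557254846, 'fy': 434.2837557254846, 'cx': 315.9367896829409, 'cy': 239.05131367908604, 'k1': 0.012677320421800026, 'eye': array([439.15966518,  34.19019067, 925.9596624 ]), 'rotation': array([-2.96699896,  0.01335733, -1.58769762])}
scene {'fx': 489.6279357795116, 'fy': 489.6279357795116, 'cx': 320.09453208206236, 'cy': 240.58753440233892, 'k1': -0.03179768344991214, 'eye': array([1187.8285201 ,   34.32101074,  644.25475113]), 'rotation': array([-2.30413951, -0.01369133,  1.56758202])}
{'time': 0.1, 'joint_positions': array([ 1.09998961e+00,  3.42669065e-01,  1.52488674e+00, -2.41416846e-06,
        1.27543079e+00, -1.45984050e-01]), 'dq': array([-0.00022197, -0.00083775, -0.00349877,  0.00129945,  0.0002236 ,
        0.00112826]), 'tau': array([ 6.49052508e-04, -4.32003593e+01, -2.44692242e+01,  7.19549507e-02,
        5.25904913e-02, -3.07126118e-05]), 'tool_pos': array([167.37267442, 497.26547018, 251.11826509]), 'tcp_rot': array([-3.14021321e+00, -2.00486018e-04,  2.81677055e+00]), 'contact_force': array([ 0.29759191,  0.00299896, -0.37131378]), 'moment': array([ 0.01396717, -0.03401205,  0.03484179]), 'finger_force': 0.0, 'grip_width': 92.14816160828696}
```

View pics/top0.png

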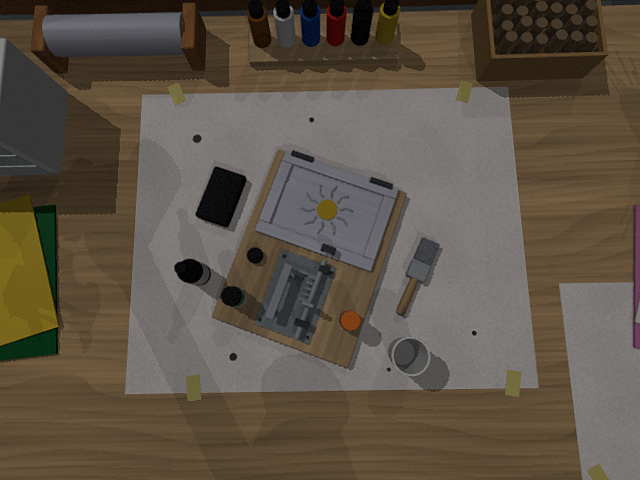

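View pics/scene0.png

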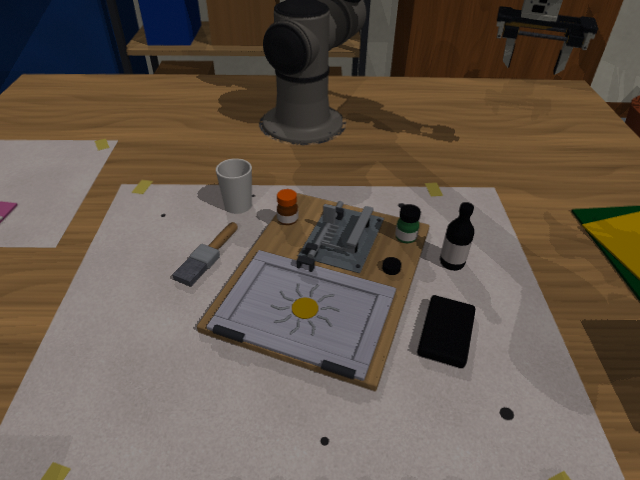

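The top view shows the board with corners near (280,150), (405,192), (352,367) and (213,318). The lock is near (297,297), and the bolt is on its right side. I'll enlarge this area.

```bash
python3 - <<'E'
import cv2,numpy as np
a=cv2.imread("pics/top0.png")[140:380,200:420]
b=cv2.imread("pics/scene0.png")[190:290,270:440]
a=cv2.convertScaleAbs(cv2.resize(a,None,fx=2.5,fy=2.5,interpolation=3),alpha=1.6)
cv2.imwrite("pics/c1.png",a)
cv2.imwrite("pics/c2.png",cv2.convertScaleAbs(cv2.resize(b,None,fx=4.5,fy=4.5,interpolation=3),alpha=1.6))
E
```

```text
(no output)
```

View pics/c1.png

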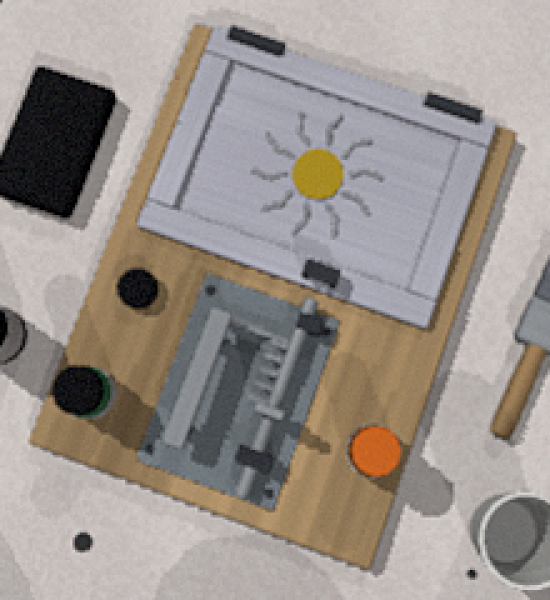

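View pics/c2.png

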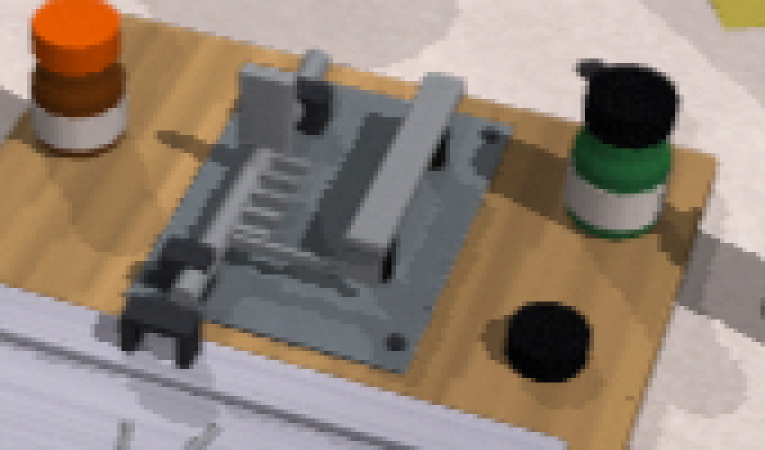

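Crop 1 shows the board corners, plate corners, and catch bar (ends about (176,441) and (219,312)). The tab is near (268,408). Crop 2 shows the catch bar top from (446,75) to (368,245) and the tab top near (270,68). Next I fit the board pose.

```bash
cat > h.py <<'E'
import numpy as np
from scipy.spatial.transform import Rotation as R
from scipy.optimize import least_squares
def proj(c,P):
    p=(np.atleast_2d(P)-c["eye"])@R.from_euler("xyz",c["rotation"]).as_matrix()
    s=p[:,:2]/p[:,2:]; s=s*(1+c["k1"]*(s**2).sum(1,keepdims=True))
    return s*[c["fx"],c["fy"]]+[c["cx"],c["cy"]]
def b2w(q,P):
    P=np.atleast_2d(np.array(P,float)); c,s=np.cos(q[2]),np.sin(q[2])
    return np.c_[q[0]+c*P[:,0]-s*P[:,1],q[1]+s*P[:,0]+c*P[:,1],P[:,2]]
E
python3 - <<'E'
from h import *
import pickle
T=pickle.load(open("top.pkl","rb"));S=pickle.load(open("scene.pkl","rb"))
tp=[(-120,150,18,33,439),(-120,-150,18,373,570),(270,-150,18,514,130),(270,150,18,195,25),
(-102,60,21,137,460),(-102,-60,21,275,510),(63,-60,21,343,318),(63,60,21,207,275),(-80,32,58,176,443),(35,32,58,219,311)]
sp=[(-80,32,58,446,75),(35,32,58,368,245),(63,60,21,407,372),(-102,60,21,512,126),(-120,150,18,717,157)]
tp=np.array(tp,float);sp=np.array(sp,float)
ut=(tp[:,3:]+.5)/2.5-.5+[200,140]; us=(sp[:,3:]+.5)/4.5-.5+[270,190]
ft=lambda q:proj(T,b2w(q,tp[:,:3]))-ut
fs=lambda q:proj(S,b2w(q,sp[:,:3]))-us
for f in(ft,fs,lambda q:np.r_[ft(q),fs(q)]):
    r=least_squares(lambda q:f(q).ravel(),[450,50,-.3],x_scale=[10,10,.1],loss="soft_l1")
    print(r.x.round(3));print(f(r.x).round(1).tolist())
np.save("q.npy",r.x)
q=r.x
print(b2w(q,[(-34,-32,64),(-22.5,32,58),(85,-32,34)]).round(1),(proj(T,b2w(q,[(-34,-32,78)]))-[200,140])*2.5,(proj(S,b2w(q,[(-26,-32,78)]))-[270,190])*4.5)
E
```

```text
[ 4.99967e+02  7.99460e+01 -3.58000e-01]
[[-1.8, 1.8], [0.1, 0.1], [2.0, -0.3], [-0.5, -1.8], [0.2, -0.1], [0.2, 0.1], [-0.4, 0.5], [0.2, -1.2], [-1.0, 1.2], [2.0, -0.8]]
[ 5.00798e+02  8.14110e+01 -3.53000e-01]
[[-0.1, 0.2], [-0.4, -0.4], [0.1, 0.5], [0.1, 0.1], [0.3, -0.7]]
[ 5.00129e+02  8.05970e+01 -3.58000e-01]
[[-2.1, 1.8], [-0.2, 0.0], [1.7, -0.4], [-0.9, -1.9], [-0.1, -0.1], [-0.1, 0.1], [-0.7, 0.4], [-0.1, -1.2], [-1.3, 1.1], [1.7, -0.9], [-0.4, 0.0], [-1.0, -0.6], [-0.6, 0.3], [-0.1, 0.1], [0.1, -0.6]]
[[457.1  62.5  64. ]
 [490.3 118.5  58. ]
 [568.5  20.8  34. ]] [[267.40083549 416.27062795]] [[262.29227901  75.54121118]]
```

```bash
cat > goto.py <<'E'
import sys; from h import *; from plant import bot
def show(bx,by,z,q=np.load("q.npy")):
    o=bot.get_obs(); M=R.from_euler("xyz",o["tcp_rot"]); 
    d=b2w(q,[(bx,by,z)])[0]-o["tool_pos"]; c,s=np.cos(q[2]),np.sin(q[2])
    e=o["tool_pos"]-[q[0],q[1],0]; f=o["contact_force"]
    yaw=o["tcp_rot"][2]-q[2]-np.pi
    print("t",o["time"],"shift tool mm",M.inv().apply(d).round(1),"twist",np.degrees(yaw).round(2),"| board tcp",np.round([c*e[0]+s*e[1],-s*e[0]+c*e[1],e[2]],1),
     "F board",np.round([c*f[0]+s*f[1],-s*f[0]+c*f[1],f[2]],2),"w",o["grip_width"].round(1),o["tcp_rot"].round(4))
if __name__=="__main__": show(*map(float,sys.argv[1:4]))
E
python3 goto.py -55 0 200
```

```text
Traceback (most recent call last):
  File "goto.py", line 9, in <module>
    if __name__=="__main__": show(*map(float,sys.argv[1:4]))
                             ~~~~^^^^^^^^^^^^^^^^^^^^^^^^^^^
  File "goto.py", line 8, in show
    "F board",np.round([c*f[0]+s*f[1],-s*f[0]+c*f[1],f[2]],2),"w",o["grip_width"].round(1),o["tcp_rot"].round(4))
                                                                  ^^^^^^^^^^^^^^^^^^^^^
AttributeError: 'float' object has no attribute 'round'
```

```bash
sed -i 's/o\["grip_width"\].round(1)/round(o["grip_width"],1)/' goto.py
python3 goto.py -55 0 200
```

```text
t 0.1 shift tool mm [-393.4 -286.8   51.4] twist 1.91 | board tcp [-457.7  273.6  251.1] F board [ 0.28  0.11 -0.37] w 92.1 [-3.1402e+00 -2.0000e-04  2.8168e+00]
```

play_rows --commands '[{"x": -0.02,"y": -0.015,"z": 0,"twist": 0},{"x": -0.06,"y": -0.044,"z": 0,"twist": 0},{"x": -0.098,"y": -0.071,"z": 0,"twist": 0.5},{"x": -0.136,"y": -0.099,"z": 0,"twist": 1},{"x": -0.174,"y": -0.127,"z": 0,"twist": 1.5},{"x": -0.212,"y": -0.155,"z": 0,"twist": 1.9},{"x": -0.25,"y": -0.182,"z": 0,"twist": 1.9},{"x": -0.28,"y": -0.204,"z": 0,"twist": 1.9}]' --jaw 0.51

```text
time: 0.9
tool_pos: [368.7, 212.8, 251.6]
tcp_rot: [-3.141, 0.0, 2.783]
contact_force: [0.0, 0.0, 0.5]
grip_width: 45.1
finger_force: 0.0
```

```bash
python3 goto.py -55 0 160
```

```text
t 0.9 shift tool mm [-114.5  -77.6   91.6] twist -0.05 | board tcp [-169.4   77.7  251.6] F board [-0.01  0.04  0.53] w 45.1 [-3.1414e+00  1.0000e-04  2.7827e+00]
```

play_rows --commands '[{"x": -0.025,"y": -0.017,"z": 0.0,"twist": 0},{"x": -0.055,"y": -0.037,"z": 0.02,"twist": 0},{"x": -0.085,"y": -0.058,"z": 0.04,"twist": 0},{"x": -0.105,"y": -0.071,"z": 0.06,"twist": 0},{"x": -0.1145,"y": -0.0776,"z": 0.08,"twist": 0},{"x": -0.1145,"y": -0.0776,"z": 0.0916,"twist": 0},{"x": -0.1145,"y": -0.0776,"z": 0.0916,"twist": 0},{"x": -0.1145,"y": -0.0776,"z": 0.0916,"twist": 0}]'

```text
time: 1.7
tool_pos: [447.7, 102.2, 160.2]
tcp_rot: [-3.142, -0.001, 2.784]
contact_force: [-0.6, -0.1, 0.7]
grip_width: 45.2
finger_force: 0.0
```

```bash
python3 - <<'E'
from plant import bot
import cv2,pickle
c=bot.capture("wrist");pickle.dump(c,open("w.pkl","wb"));cv2.imwrite("pics/w1.png",cv2.convertScaleAbs(c["pixels"][:,:,::-1],alpha=1.5))
E
python3 goto.py -55 0 100
```

```text
t 1.75 shift tool mm [-1.4 -2.1 60.6] twist 0.03 | board tcp [-56.4   2.1 160.6] F board [0.21 0.54 0.76] w 45.5 [3.1412e+00 6.0000e-04 2.7840e+00]
```

View pics/w1.png

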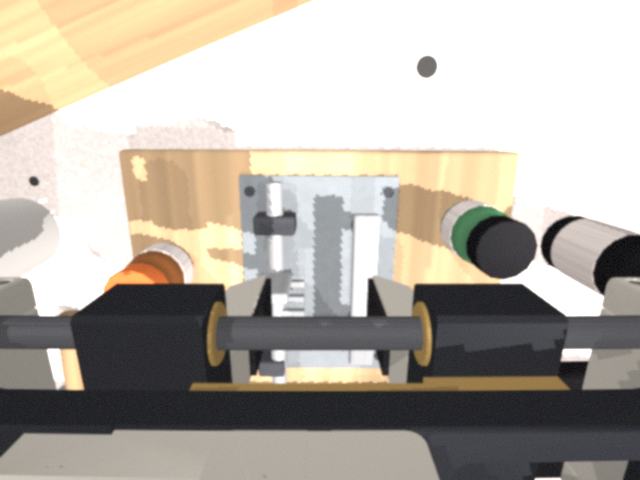

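The wrist view shows the plate's rear corners at (240,175) and (397,175), the board's rear corners at (122,151) and (516,152), and the catch bar's rear end at (352..379,214). I'll check the pose against these.

```bash
python3 - <<'E'
from h import *; import pickle
from plant import bot
W=pickle.load(open("w.pkl","rb"));q=np.load("q.npy")
P=np.array([(-102,-60,21,240,175),(-102,60,21,397,175),(-120,-150,18,122,151),(-120,150,18,516,152),(-80,23,58,352,214),(-80,41,58,379,214)],float)
f=lambda q:proj(W,b2w(q,P[:,:3]))-P[:,3:]
print(f(q).round(1).tolist())
r=least_squares(lambda q:f(q).ravel(),q,x_scale=[10,10,.1]);print(q,r.x);print(f(r.x).round(1).tolist())
o=bot.get_obs();M=R.from_euler("xyz",o["tcp_rot"])
print(proj(W,o["tool_pos"]+M.apply([(0,y,25) for y in(-41.5,-22.5,22.5,41.5)])).round(0).tolist())
E
```

```text
[[-5.6, -0.5], [-0.5, -0.3], [-9.5, -1.3], [2.4, -1.8], [-2.0, -0.1], [-1.7, -0.1]]
[ 5.00129297e+02  8.05966036e+01 -3.58118438e-01] [ 5.01462242e+02  8.21628718e+01 -3.58716711e-01]
[[-2.8, 0.4], [2.1, 0.7], [-6.7, -0.5], [4.9, -0.7], [1.0, 1.0], [1.3, 1.0]]
[[230.0, 296.0], [270.0, 297.0], [366.0, 297.0], [406.0, 297.0]]
```

```bash
python3 -c "
import numpy as np;np.save('q.npy',[500.7,81.3,-.357])"; python3 goto.py -54 0 90
```

```text
t 1.75 shift tool mm [-2.7 -1.3 70.6] twist -0.03 | board tcp [-56.7   1.3 160.6] F board [0.21 0.54 0.76] w 45.5 [3.1412e+00 6.0000e-04 2.7840e+00]
```

play_rows --commands '[{"x": -0.0027,"y": -0.0013,"z": 0.01,"twist": 0},{"x": -0.0027,"y": -0.0013,"z": 0.025,"twist": 0},{"x": -0.0027,"y": -0.0013,"z": 0.04,"twist": 0},{"x": -0.0027,"y": -0.0013,"z": 0.055,"twist": 0},{"x": -0.0027,"y": -0.0013,"z": 0.065,"twist": 0},{"x": -0.0027,"y": -0.0013,"z": 0.0702,"twist": 0},{"x": -0.0027,"y": -0.0013,"z": 0.0702,"twist": 0},{"x": -0.0027,"y": -0.0013,"z": 0.0702,"twist": 0}]'

```text
time: 2.55
tool_pos: [450.2, 100.0, 90.3]
tcp_rot: [3.141, 0.001, 2.784]
contact_force: [-0.4, -0.4, -0.4]
grip_width: 44.7
finger_force: 0.0
```

```bash
python3 - <<'E'
from plant import bot
import cv2
c=bot.capture("scene");b=c["pixels"][150:290,270:440,::-1]
cv2.imwrite("pics/s2.png",cv2.convertScaleAbs(cv2.resize(b,None,fx=4,fy=4,interpolation=3),alpha=1.6))
E
python3 goto.py -54 0 80
```

```text
t 2.6 shift tool mm [ 0.3  0.1 10.5] twist -0.05 | board tcp [-53.7  -0.1  90.5] F board [-0.31  0.23 -0.46] w 45.1 [3.1410e+00 1.1000e-03 2.7837e+00]
```

View pics/s2.png

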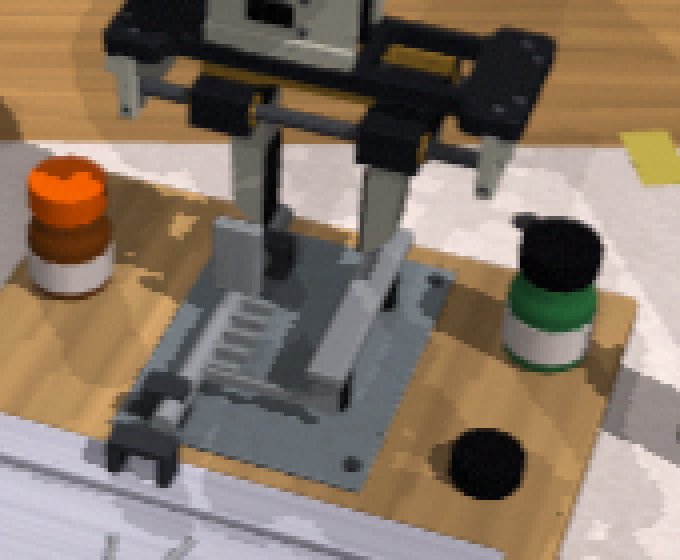

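The fingers taper toward their inner faces, so the tip sits at the inner edge of the catch bar (tip near (370,250)). I'll open to about 56 mm to get both tips well on their targets, then come down.

play_rows --commands '[{"x": 0,"y": 0,"z": 0,"twist": 0},{"x": 0,"y": 0,"z": 0,"twist": 0},{"x": 0,"y": 0,"z": 0,"twist": 0},{"x": 0,"y": 0,"z": 0.002,"twist": 0},{"x": 0,"y": 0,"z": 0.004,"twist": 0},{"x": 0,"y": 0,"z": 0.006,"twist": 0},{"x": 0,"y": 0,"z": 0.006,"twist": 0},{"x": 0,"y": 0,"z": 0.006,"twist": 0}]' --jaw 0.39

```text
time: 3.4
tool_pos: [449.9, 99.9, 83.8]
tcp_rot: [-3.142, -0.0, 2.784]
contact_force: [-0.6, -0.6, -0.2]
grip_width: 55.6
finger_force: 0.0
```

```bash
python3 - <<'E'
from plant import bot
import cv2
c=bot.capture("scene");b=c["pixels"][180:260,310:400,::-1]
cv2.imwrite("pics/s3.png",cv2.convertScaleAbs(cv2.resize(b,None,fx=7,fy=7,interpolation=3),alpha=1.6))
E
python3 goto.py -54 0 80
```

```text
t 3.45 shift tool mm [-0.1  0.3  3.9] twist -0.05 | board tcp [-54.1  -0.3  83.9] F board [ 0.2   0.27 -0.03] w 56.0 [ 3.1415e+00 -1.0000e-04  2.7837e+00]
```

View pics/s3.png

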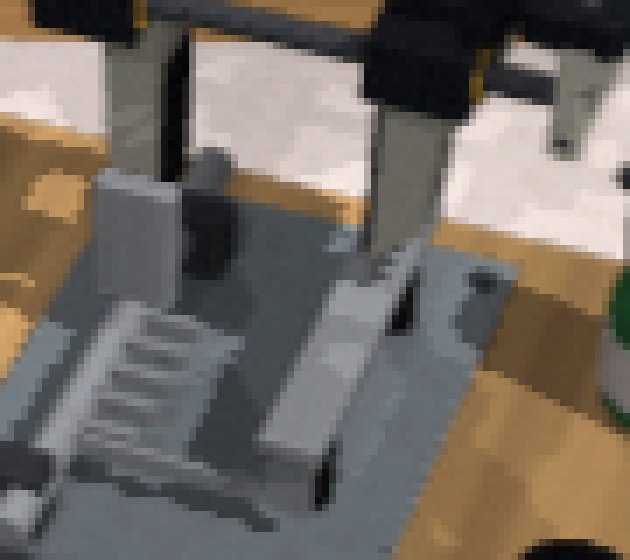

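Both tips are centred: one on the bar (tip at (375..415,245)), the other behind the tab. Now I press.

play_rows --commands '[{"x": 0,"y": 0,"z": 0.001,"twist": 0},{"x": 0,"y": 0,"z": 0.002,"twist": 0},{"x": 0,"y": 0,"z": 0.003,"twist": 0},{"x": 0,"y": 0,"z": 0.004,"twist": 0},{"x": 0,"y": 0,"z": 0.005,"twist": 0},{"x": 0,"y": 0,"z": 0.006,"twist": 0},{"x": 0,"y": 0,"z": 0.007,"twist": 0},{"x": 0,"y": 0,"z": 0.007,"twist": 0}]'

```text
time: 4.25
tool_pos: [450.0, 100.0, 76.9]
tcp_rot: [3.141, 0.0, 2.784]
contact_force: [-1.3, 0.7, 4.3]
grip_width: 55.8
finger_force: 2.4
```

```bash
python3 goto.py -54 0 76
```

```text
t 4.25 shift tool mm [0.  0.2 0.9] twist -0.06 | board tcp [-54.   -0.2  76.9] F board [-1.48  0.14  4.28] w 55.8 [3.1414e+00 2.0000e-04 2.7836e+00]
```

play_rows --commands '[{"x": 0,"y": 0,"z": 0.0008,"twist": 0},{"x": 0,"y": 0,"z": 0.0008,"twist": 0},{"x": -0.003,"y": 0,"z": 0.0008,"twist": 0},{"x": -0.006,"y": 0,"z": 0.0008,"twist": 0},{"x": -0.009,"y": 0,"z": 0.0008,"twist": 0},{"x": -0.012,"y": 0,"z": 0.0008,"twist": 0},{"x": -0.015,"y": 0,"z": 0.0008,"twist": 0},{"x": -0.018,"y": 0,"z": 0.0008,"twist": 0}]'

```text
time: 5.05
tool_pos: [464.8, 93.9, 75.7]
tcp_rot: [-3.14, -0.005, 2.784]
contact_force: [-5.2, 1.0, 6.5]
grip_width: 55.9
finger_force: 4.0
```

```bash
python3 goto.py 0 0 76
```

```text
t 5.05 shift tool mm [-38.    0.8  -0.5] twist -0.06 | board tcp [-38.   -0.7  75.7] F board [-5.23 -0.92  6.54] w 55.9 [-3.1404 -0.0045  2.7836]
```

play_rows --commands '[{"x": 0,"y": 0,"z": -0.0004,"twist": 0},{"x": -0.001,"y": 0,"z": -0.0004,"twist": 0},{"x": -0.002,"y": 0,"z": -0.0004,"twist": 0},{"x": -0.004,"y": 0,"z": -0.0004,"twist": 0},{"x": -0.006,"y": 0,"z": -0.0004,"twist": 0},{"x": -0.008,"y": 0,"z": -0.0004,"twist": 0},{"x": -0.008,"y": 0,"z": -0.0004,"twist": 0},{"x": -0.008,"y": 0,"z": -0.0004,"twist": 0}]'

```text
time: 5.85
tool_pos: [472.7, 91.0, 76.0]
tcp_rot: [-3.14, -0.004, 2.784]
contact_force: [-4.7, 1.0, 4.8]
grip_width: 55.7
finger_force: 3.4
```

```bash
python3 goto.py 0 0 76
```

```text
t 5.85 shift tool mm [-29.6   0.8  -0.1] twist -0.05 | board tcp [-29.6  -0.7  76. ] F board [-4.78 -0.73  4.76] w 55.7 [-3.1405 -0.0035  2.7837]
```

play_rows --commands '[{"x": -0.003,"y": 0,"z": 0,"twist": 0},{"x": -0.006,"y": 0,"z": 0,"twist": 0},{"x": -0.01,"y": 0,"z": 0,"twist": 0},{"x": -0.014,"y": 0,"z": 0,"twist": 0},{"x": -0.018,"y": 0,"z": 0,"twist": 0},{"x": -0.021,"y": 0,"z": 0,"twist": 0},{"x": -0.024,"y": 0,"z": 0,"twist": 0},{"x": -0.024,"y": 0,"z": 0,"twist": 0}]'

```text
time: 6.65
tool_pos: [495.4, 82.4, 76.0]
tcp_rot: [-3.14, -0.003, 2.784]
contact_force: [-4.7, 0.6, 3.9]
grip_width: 55.9
finger_force: 3.3
```

```bash
python3 goto.py 4.5 0 76
```

```text
t 6.65 shift tool mm [-9.9  0.9 -0. ] twist -0.06 | board tcp [-5.4 -0.9 76. ] F board [-4.66 -1.05  3.89] w 55.9 [-3.1404 -0.0033  2.7836]
```

play_rows --commands '[{"x": -0.001,"y": 0,"z": 0,"twist": 0},{"x": -0.002,"y": 0,"z": 0,"twist": 0},{"x": -0.003,"y": 0,"z": 0,"twist": 0},{"x": -0.004,"y": 0,"z": 0,"twist": 0},{"x": -0.005,"y": 0,"z": 0,"twist": 0},{"x": -0.006,"y": 0,"z": 0,"twist": 0},{"x": -0.007,"y": 0,"z": 0,"twist": 0},{"x": -0.007,"y": 0,"z": 0,"twist": 0}]'

```text
time: 7.45
tool_pos: [501.6, 80.0, 76.0]
tcp_rot: [-3.14, -0.004, 2.784]
contact_force: [-6.0, 0.7, 5.3]
grip_width: 56.0
finger_force: 3.6
```

```bash
python3 goto.py 4.5 0 76
```

```text
t 7.45 shift tool mm [-3.2  0.9  0. ] twist -0.05 | board tcp [ 1.3 -0.9 76. ] F board [-5.85 -1.47  5.31] w 56.0 [-3.1403 -0.0037  2.7837]
```

Steady. I'll creep 1 mm at a time near the stop.

play_rows --commands '[{"x": -0.0005,"y": 0,"z": 0,"twist": 0},{"x": -0.001,"y": 0,"z": 0,"twist": 0},{"x": -0.0015,"y": 0,"z": 0,"twist": 0},{"x": -0.002,"y": 0,"z": 0,"twist": 0},{"x": -0.002,"y": 0,"z": 0,"twist": 0},{"x": -0.002,"y": 0,"z": 0,"twist": 0},{"x": -0.002,"y": 0,"z": 0,"twist": 0},{"x": -0.002,"y": 0,"z": 0,"twist": 0}]'

```text
time: 8.25
tool_pos: [502.8, 79.6, 76.0]
tcp_rot: [-3.14, -0.005, 2.784]
contact_force: [-8.3, 1.1, 7.7]
grip_width: 56.1
finger_force: 4.8
```

```bash
python3 goto.py 4.5 0 76
```

```text
t 8.25 shift tool mm [-1.9  0.9  0. ] twist -0.06 | board tcp [ 2.6 -0.9 76. ] F board [-8.16 -1.89  7.68] w 56.1 [-3.1401 -0.0052  2.7835]
```

play_rows --commands '[{"x": -0.0003,"y": 0,"z": 0,"twist": 0},{"x": -0.0006,"y": 0,"z": 0,"twist": 0},{"x": -0.001,"y": 0,"z": 0,"twist": 0},{"x": -0.001,"y": 0,"z": 0,"twist": 0},{"x": -0.001,"y": 0,"z": 0,"twist": 0},{"x": -0.001,"y": 0,"z": 0,"twist": 0},{"x": -0.001,"y": 0,"z": 0,"twist": 0},{"x": -0.001,"y": 0,"z": 0,"twist": 0}]'

```text
time: 9.05
tool_pos: [502.9, 79.5, 76.0]
tcp_rot: [-3.14, -0.007, 2.783]
contact_force: [-11.0, 3.2, 9.5]
grip_width: 56.1
finger_force: 6.5
```

```bash
python3 goto.py 4.5 0 76
```

```text
t 9.05 shift tool mm [-1.8  0.9 -0. ] twist -0.07 | board tcp [ 2.7 -0.9 76. ] F board [-11.46  -0.85   9.53] w 56.1 [-3.1398 -0.0071  2.7833]
```

The bolt has stopped: position is constant while the force rises. Next I back off slightly with the catch still down, then raise.

play_rows --commands '[{"x": 0.001,"y": 0,"z": 0,"twist": 0},{"x": 0.002,"y": 0,"z": 0,"twist": 0},{"x": 0.003,"y": 0,"z": 0,"twist": 0},{"x": 0.004,"y": 0,"z": 0,"twist": 0},{"x": 0.004,"y": 0,"z": -0.003,"twist": 0},{"x": 0.004,"y": 0,"z": -0.006,"twist": 0},{"x": 0.004,"y": 0,"z": -0.01,"twist": 0},{"x": 0.004,"y": 0,"z": -0.015,"twist": 0}]'

```text
time: 9.85
tool_pos: [502.5, 80.5, 91.7]
tcp_rot: [3.141, -0.0, 2.784]
contact_force: [-0.2, 0.3, 0.4]
grip_width: 56.2
finger_force: 0.0
```

play_rows --commands '[{"x": 0.003,"y": 0,"z": -0.015,"twist": 0},{"x": 0.005,"y": 0,"z": -0.03,"twist": 0},{"x": 0.01,"y": 0,"z": -0.05,"twist": 0},{"x": 0.03,"y": 0,"z": -0.075,"twist": 0},{"x": 0.06,"y": 0,"z": -0.1,"twist": 0},{"x": 0.09,"y": 0,"z": -0.125,"twist": 0},{"x": 0.11,"y": 0,"z": -0.14,"twist": 0},{"x": 0.12,"y": 0,"z": -0.15,"twist": 0}]'

```text
time: 10.65
tool_pos: [388.9, 123.0, 243.0]
tcp_rot: [3.14, 0.002, 2.785]
contact_force: [-0.2, -0.2, 1.1]
grip_width: 56.2
finger_force: 0.0
```

```bash
python3 - <<'E'
from plant import bot
import cv2
from h import *
c=bot.capture("scene");b=c["pixels"][190:290,270:440,::-1]
cv2.imwrite("pics/s4.png",cv2.convertScaleAbs(cv2.resize(b,None,fx=4.5,fy=4.5,interpolation=3),alpha=1.6))
q=np.load("q.npy")
for x in(36,48):print(x,(((proj(c,b2w(q,[(-26+x,-20,78),(-26+x,-44,78)]))-[270,190])*4.5)).round(0).tolist())
E
python3 goto.py 0 0 200
```

```text
36 [[262.0, 135.0], [206.0, 121.0]]
48 [[252.0, 152.0], [196.0, 139.0]]
t 10.7 shift tool mm [-119.3   -0.3   44.2] twist 0.01 | board tcp [-1.194e+02  2.000e-01  2.439e+02] F board [-0.98  0.64  1.32] w 55.9 [3.1397e+00 2.4000e-03 2.7847e+00]
```

View pics/s4.png

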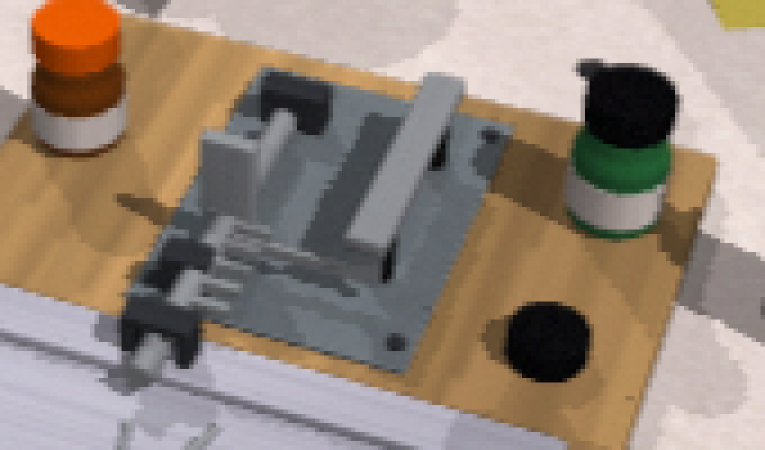

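The bolt passes through the staple (its end is at (150,350)), and the tab edge at (203..255,137..150) matches the 48 mm home position. The catch is back up where it started, and the jars and cap have not moved.

```bash
python3 -c "
from plant import bot
print(bot.close_job())"
```

```text
the job is handed in; nothing more can be done
None
```

The frame is locked: the bolt is fully home through the staple, the catch has sprung back up, the hand is clear, and the job was handed in at about 10.7 s; the last picture shows the nearby jars and cap unmoved.

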